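# Press the fence bar home against the shelf rail

## Robot

A 6-joint arm with a two-finger parallel gripper is mounted at the origin on the work surface. World frame = base frame: x ahead of the robot, y to its left, z up, the work surface at z = 0. Lengths are in m, angles in rad, forces in N, time in s.
With the tool pointing down it reaches from about 0.35 to 1 m from the base axis. Payload 7.1 kg.
Tool frame: the origin (TCP) lies between the finger pads; the fingertips stand 22 mm ahead of it and the grasp point (between the pads) lies 3 mm ahead of it; x points along the fingers, y is the direction in which the jaws open and shut, and the axes are right-handed (so a half turn about x gives the same grasp; the last joint's range is limited). The gripper opens to 85 mm and grips with 20 to 120 N. Pads are 22 mm wide; open, the fingers measure 114 mm over their backs; the gripper's body (76 mm by 85 mm) begins 54 mm behind the grasp point. The pads swing forward as they close: fully open they stand 13 mm farther back than shut.
Start: joints at [-1.263, 0.423, 1.63, -0, 1.089, -0.019], TCP at [0.201, -0.592, 0.253] pointing down, gripper open.
Joint ranges: [-3, 3], [-0.9, 2.11], [0.09, 2.58], [-1.31, 4.45], [0.11, 2.69], [-2.54, 2.54]. Speed limits (rad/s): [2.39, 2.39, 3.01, 3.14, 3.14, 3.14].

## Interface

Orientations are given as a rotation vector (axis times angle).
In Python, from rig import manip gives the robot as it stands. The module is installed in compiled form; this text tells all that it offers. Calls block until the motion is done:
- manip.move_to(position, orientation): joint-space move of the TCP to a pose.
- manip.servo_line(position, orientation=None, rate=0.15): straight line of the TCP; orientation=None keeps the orientation; rate is the mean speed in m/s.
- manip.set_joints(angles): joint-space move.
- manip.command_gripper(opening, f_grip=None): finger opening in m; f_grip is the grip in N (None keeps the last); returns when the fingers have stopped.
- manip.hold(seconds).
- manip.solve_ik(position, orientation): joint angles nearest the present ones, or None.
- manip.camera(name): name is "side" or "top"; returns a dict with "image" (420x560x3 uint8, red, green, blue), "fx", "fy", "cx", "cy" (pixels), "k1" (the pictures are not rectified: a ray, as slopes to the right and down, at radius r is drawn at 1 + k1 r^2 times it, then the intrinsics apply), "cam_to_world" (4x4, takes a point from camera to world coordinates). Camera axes: x right, y down, z forward; pixel columns grow to the right and rows downward; lengths in m; the calibration is good to about 2 mm. A picture is of the moment at which its call begins. There is no depth.
A pose or a line that the arm cannot do raises manip.IKError and nothing moves.
- manip.sign_off(): hands the job in, once; it reports no verdict.
Readings, each from a call of its own:
- manip.get_time(): time.
- manip.get_joint_positions(): joint angles.
- manip.get_joint_vel(): joint speeds.
- manip.get_tau(): joint torques, N m.
- manip.get_position(): TCP position.
- manip.get_ee_rot(): TCP orientation.
- manip.get_contact_force(): force on the tool from outside, world axes, zero at the start.
- manip.get_torque(): the same for the moment, N m.
- manip.get_width(): finger opening in m.
Only numpy, scipy, OpenCV 4.12 (cv2) and the standard library are available. Lean on these libraries where they do the work, as an engineer would, in place of code of your own. Each camera call takes 0.05 s, during which the arm holds its last target. There are 200 camera calls.

## Task

Push the loose aluminium fence bar up to the upright rail of the white shelf board, then press it home against the two black clips that stick out of the rail: drive one clip all the way in first, then the other, until the bar lies flat against the rail over its whole length, between the rail's ends. Go gently: each clip gives at about 11 newtons, and the bar must never be pushed with more than 24. Leave the other things on the counter where they are.

Things in the scene. Friction and masses are not known exactly. Their poses are not given: they have to be found in the camera images.
- board: White steel shelf board fixed on the counter, 400 mm deep, 600 mm wide, 12 mm thick, with a rigid upright rail 400 mm long, 8 mm thick, 45 mm high above the board. Origin: middle of the rail's front face (towards the robot) at counter level; x points into the rail (away from the robot), y along it, z up. Two black clips stick out of that face (see rail_left).
- rail_left (a point): Point on the rail's front face, 32 mm above the counter, at the axis of the left clip (board y = +145 mm): a round black push-in clip, 14 mm across, sticking out 5 to 8 mm (not measured). It moves only along board x, resists with about 11 N all the way in, stays where it is left and can be driven in flush. Its stem shows 10 to 13 mm behind the rail, 18 when home.
- rail_right (a point): The same for the right clip, at board y = -145 mm.
- bar_mid (a point): Centre (half-way up) of the loose aluminium box-section bar, 340 mm long, 25 mm thick, 40 mm high, about 0.2 to 0.45 kg, standing, sliding easily, on the board in front of the rail, askew. y along its length, x across it towards the rail, z up. Home, its centre is 12.5 mm in front of the rail face.
- bar_left (a point): Point in the middle of the bar's section, half-way up, 145 mm from its centre along bar y (25 mm in from the left end).
- bar_right (a point): The same, 145 mm from its centre the other way.
- jar: White pill jar 48 mm across, 65 mm high, standing on the board between the robot and the bar's middle; leave it. Origin at its underside.
- carton_a: Medicine carton 45 x 60 x 30 mm on the board beyond one end of the bar; leave it. Origin at its underside.
- tape: Roll of clear tape lying flat, 60 mm across, 19 mm high, on the board beyond the other end of the bar; leave it. Origin at its underside.
- carton_b: Medicine carton 50 x 110 x 35 mm lying on the board behind the rail; leave it. Origin at its underside.
- driver: Screwdriver 160 mm long lying on the board behind the rail, roughly along it; leave it.
- carton_c: Medicine carton 70 x 120 x 50 mm on the counter to the left; leave it. Origin at its underside.
- mug: White mug 76 mm across, 85 mm high, on the counter to the right; leave it. Origin at its underside.

How it is judged:
By the outcome, as a careful person would: the job done as asked, in the order asked, and still so for the second after the job is handed in, with the robot touching nothing.
It also fails if it takes over 72 s, if anything falls off the work surface, if the arm or the gripper's body presses on something with over 40 N, if the wrist force passes 120 N, or if a joint passes its speed limit or range.

## Working session

There is one attempt and no reset: what is moved stays moved. The work goes in short steps, each a Python script; the robot and the scene stay as the last script left them, time stands still between calls to the robot, and variables do not carry over. Pictures are saved under pics/ and viewed, about 8 in all and at most 12, crops included, and the job is handed in when it is done.

```bash
mkdir -p pics; cat > h.py <<'E'
import numpy as np, cv2
from rig import manip
from scipy.spatial.transform import Rotation as R
def shot(n,f):
    c=manip.camera(n); cv2.imwrite(f'pics/{f}.png',c['image'][:,:,::-1]); 
    np.savez(f'pics/{f}.npz',**{k:v for k,v in c.items()}); return c
def load(f): return dict(np.load(f'pics/{f}.npz'))
def toworld(c,px,z):
    px=np.atleast_2d(np.array(px,float)); d=(px-[c['cx'],c['cy']])/[c['fx'],c['fy']]
    u=d.copy()
    for _ in range(20): u=d/(1+c['k1']*(u**2).sum(1,keepdims=True))
    T=c['cam_to_world']; r=np.c_[u,np.ones(len(u))]@T[:3,:3].T; o=T[:3,3]
    return o+r*((z-o[2])/r[:,2])[:,None]
def topix(c,P):
    P=np.atleast_2d(P); T=c['cam_to_world']; q=(P-T[:3,3])@T[:3,:3]; u=q[:,:2]/q[:,2:]
    u=u*(1+c['k1']*(u**2).sum(1,keepdims=True)); return u*[c['fx'],c['fy']]+[c['cx'],c['cy']]
E
python3 - <<'E'
from h import *
for n in('side','top'):
    c=shot(n,n+'0'); print(n,c['fx'],c['fy'],c['cx'],c['cy'],c['k1'],np.round(c['cam_to_world'],3).tolist())
print(manip.get_time(),manip.get_position(),manip.get_ee_rot(),manip.get_contact_force())
E
```

```text
side 487.1017020315186 487.1017020315186 277.8551962962766 208.46696908314235 -0.007289822655652524 [[0.992, -0.059, 0.116, 0.428], [-0.13, -0.525, 0.841, -1.003], [0.011, -0.849, -0.528, 0.676], [0.0, 0.0, 0.0, 1.0]]
top 536.5428246837346 536.5428246837346 280.8436422274985 209.5767019697939 -0.09486134867147611 [[0.026, -0.984, 0.177, 0.366], [-1.0, -0.026, -0.002, 0.019], [0.007, -0.177, -0.984, 1.348], [0.0, 0.0, 0.0, 1.0]]
0.1 [ 0.20050073 -0.59145322  0.25258954] [ 2.04494952  0.33867038 -2.04537362] [ 0.71135988 -0.43490144 -1.08507796]
```

View pics/top0.png

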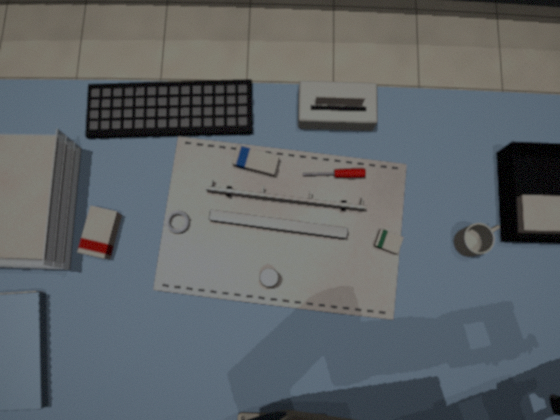

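View pics/side0.png

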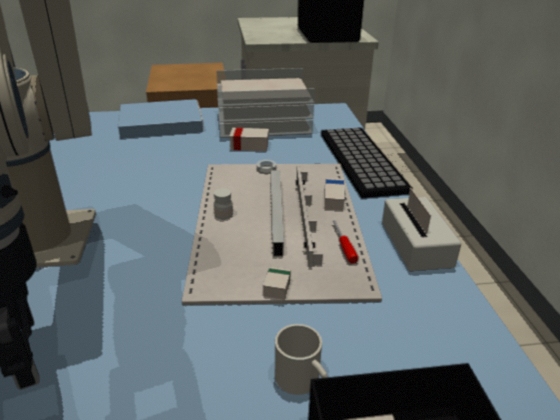

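The top view shows the rail running from about (208,187) to (365,208), the bar from (210,216) to (347,234), and the jar at (269,277). Next I'll enlarge both views.

```bash
python3 - <<'E'
import cv2,numpy as np
for f,(x0,y0,x1,y1),s in(('top0',(195,170,385,260),4),('side0',(240,150,370,270),5)):
    i=cv2.imread(f'pics/{f}.png')[y0:y1,x0:x1]; i=cv2.resize(i,None,fx=s,fy=s,interpolation=cv2.INTER_CUBIC)
    cv2.imwrite(f'pics/{f}_c.png',np.clip(i*1.5,0,255).astype('uint8'))
E
```

```text
(no output)
```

View pics/top0_c.png

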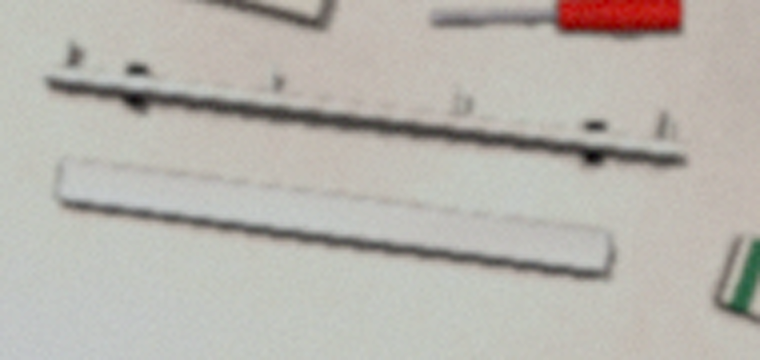

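View pics/side0_c.png

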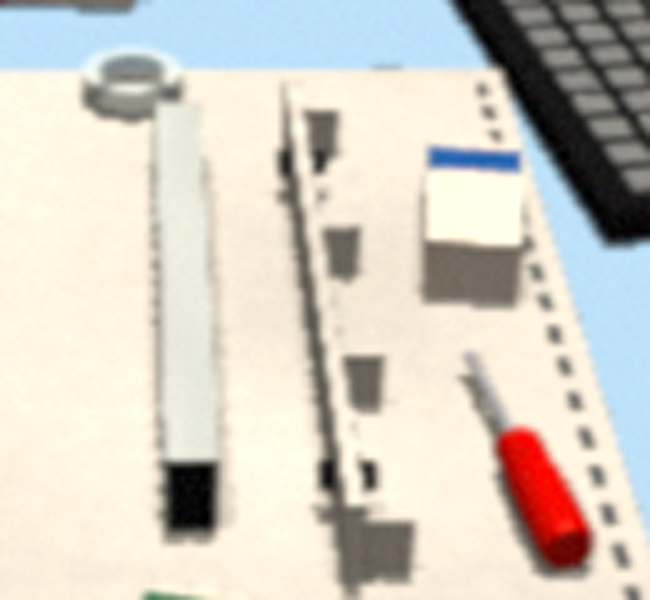

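The enlarged top view shows the bar's top face with corners at about (210.5,209), (348,227.5), (346,237.5) and (210,220.5). The rail top's front edge runs from (207,191) to (366,209). The clips are near (229,192) and (343,206). Now I'll fit the edges to sub-pixel accuracy and convert them to metres.

```bash
cat >> h.py <<'E'
def edge(c,p,q,w=4,margin=0.08,sign=-1,n=120,smooth=1.0):
    """subpixel edge line near pixel segment p-q; profile goes along normal n; sign=-1 bright->dark. returns edge pixels"""
    g=cv2.GaussianBlur(cv2.cvtColor(c['image'],cv2.COLOR_RGB2GRAY).astype('f4'),(0,0),smooth)
    p,q=np.array(p,float),np.array(q,float); d=(q-p)/np.linalg.norm(q-p); nn=np.array([-d[1],d[0]])
    t=np.linspace(margin,1-margin,n); s=np.arange(-w,w+.01,.1)
    X=p+np.outer(t,q-p); P=X[:,None]+s[:,None]*nn
    v=cv2.remap(g,P[...,0].astype('f4'),P[...,1].astype('f4'),cv2.INTER_CUBIC)
    G=sign*np.gradient(v,axis=1); G=np.clip(G,0,None); k=G.argmax(1)
    so=s[k]; a=np.polyfit(t,so,1)
    for _ in range(5):
        r=so-np.polyval(a,t); m=abs(r)<max(.25,2*np.median(abs(r))); a=np.polyfit(t[m],so[m],1)
    e=np.array([0,1.]); return p+np.outer(e,q-p)+np.polyval(a,e)[:,None]*nn, (r[m].std(),m.mean(),G.max(1).mean())
def xy(c,p,q,z,**k):
    e,s=edge(c,p,q,**k); return toworld(c,e,z)[:,:2],np.round(s,2)
E
python3 - <<'E'
from h import *
c=load('top0')
f=lambda P:(np.array(P,float)+.5)/4-.5+[195,170]
# normals point down the image for p->q going right
r,s=xy(c,*f([(50,86),(685,158)]),.057,w=2.5); print('rail front',r,s)
rb,s=xy(c,*f([(50,76),(685,148)]),.057,w=2.5,sign=1); print('rail back',rb,s)
b,s2=xy(c,*f([(60,203),(605,272)]),.052,w=2.5); print('bar front',b,s2)
b2,s2=xy(c,*f([(63,158),(612,232)]),.052,w=2); print('bar back',b2,s2)
ang=lambda a:np.degrees(np.arctan2(*(a[1]-a[0])[::-1]))
print('angles',ang(r),ang(rb),ang(b),ang(b2))
for nm,P,z in(('railends',[(48,81),(685,155)],.057),('clips axis front',[(136,102),(594,158)],.032),('bar corners',[(63,158),(612,232),(605,272),(60,203)],.052),):
    print(nm,np.round(toworld(c,f(P),z),4).tolist())
print('jar',toworld(c,[(269,277)],.07),'tape',toworld(c,[(179,222)],.03),'cartA',toworld(c,[(376,240),(381,229),(402,240),(398,254)],.042))
y=(r[0]-r[1])/np.linalg.norm(r[0]-r[1]); x=np.array([y[1],-y[0]])
E_=toworld(c,f([(48,81),(685,155)]),.057)[:,:2]; O=r[0]+y*((E_.mean(0)-r[0])@y)
print('rail len',np.linalg.norm(E_[0]-E_[1]),'O',O,'x',x,'y',y)
for P in(b,b2,toworld(c,f([(63,158),(612,232),(605,272),(60,203)]),.052)[:,:2],toworld(c,f([(136,102),(594,158)]),.032)[:,:2],rb): print(np.round(np.c_[(P-O)@x,(P-O)@y]*1e3,1).tolist())
E
```

```text
rail front [[ 0.64368961  0.19865077]
 [ 0.60598618 -0.19255992]] [0.27 0.92 3.08]
rail back [[ 0.65115312  0.19890162]
 [ 0.61700506 -0.1931237 ]] [0.13 0.72 0.32]
bar front [[ 0.57095551  0.18953868]
 [ 0.53475316 -0.14422418]] [0.27 0.86 2.58]
bar back [[ 0.59854411  0.18906369]
 [ 0.5614759  -0.14866218]] [0.26 0.85 0.33]
angles -95.50495099732025 -94.97828583864083 -96.19051516776713 -96.2636152647165
railends [[0.6422, 0.2003, 0.057], [0.6064, -0.1924, 0.057]]
clips axis front [[0.6355, 0.1479, 0.032], [0.6076, -0.1394, 0.032]]
bar corners [[0.5952, 0.1893, 0.052], [0.5582, -0.1482, 0.052], [0.5335, -0.1441, 0.052], [0.5672, 0.1898, 0.052]]
jar [[0.43233198 0.04018789 0.07      ]] tape [[0.5643893  0.26905002 0.03      ]] cartA [[ 0.53071194 -0.21976842  0.042     ]
 [ 0.55836425 -0.23232501  0.042     ]
 [ 0.53227292 -0.2843776   0.042     ]
 [ 0.49743245 -0.27405193  0.042     ]]
rail len 0.39434799977546675 O [0.62492054 0.00390294] x [ 0.99538791 -0.09593177] y [0.09593177 0.99538791]
[[-71.5, 179.6], [-75.5, -156.1]]
[[-44.0, 181.8], [-48.5, -157.9]]
[[-47.4, 181.7], [-51.8, -157.8], [-76.9, -156.1], [-75.3, 179.5]]
[[-3.2, 144.4], [-3.5, -144.3]]
[[7.4, 196.6], [11.0, -196.9]]
```

The fits agree with the sizes given: bar length about 339 mm, bar thickness 25 to 27 mm, and clips at ±144 mm. In board coordinates the bar's centre is at about x=-61, y=+12 mm. The jar's front is at about x=-171 mm, so there is room for the fingers. I'll push with the fingers closed.

```bash
cat >> h.py <<'E'
O=np.array([0.6249,0.0039]); BY=np.array([0.09593,0.99539]); BX=np.array([0.99539,-0.09593])
def rot(s=1):
    y=np.r_[s*BY,0]; x=np.array([0,0,-1.]); return R.from_matrix(np.c_[x,y,np.cross(x,y)]).as_rotvec()
def W(x,y,z): return np.r_[O+BX*x+BY*y,z]     # board -> world
def B():
    p=manip.get_position(); d=p[:2]-O; return np.array([d@BX,d@BY,p[2]])*1e3
def F(n=4):
    f=np.mean([manip.get_contact_force() for _ in range(n)],0); return np.array([f[:2]@BX,f[:2]@BY,f[2]])
E
python3 - <<'E'
from h import *
j=[manip.solve_ik(W(-.115,.012,.2),rot(s)) for s in(1,-1)]; print(j)
s=min((1,-1),key=lambda s:abs(manip.solve_ik(W(-.115,.012,.2),rot(s))[5])); print('s',s)
manip.command_gripper(0.0,40); print(manip.get_time())
manip.move_to(W(-.115,.012,.2),rot(s)); print(manip.get_time())
manip.servo_line(W(-.115,.012,.044)); 
print(manip.get_time(),B(),manip.get_width())
t=manip.get_time(); fs=np.array([manip.get_contact_force() for _ in range(10)]); print(fs.mean(0),fs.std(0),manip.get_time()-t)
manip.servo_line(W(-.114,.012,.044),rate=.02); print(B(),F(),manip.get_time())
shot('top','top1'); c=shot('side','side1')
i=cv2.resize(c['image'][130:290,170:380,::-1],None,fx=3.5,fy=3.5,interpolation=cv2.INTER_CUBIC); cv2.imwrite('pics/side1_c.png',np.clip(i*1.4,0,255))
E
```

```text
[array([ 2.92568610e-02,  3.33295477e-01,  1.91856329e+00, -4.44089210e-16,
        8.89733885e-01, -1.44546181e+00]), array([ 2.92568610e-02,  3.33295477e-01,  1.91856329e+00, -4.44089210e-16,
        8.89733885e-01,  1.69613084e+00])]
s 1
0.8667
3.3333
4.525 [-114.43729999   12.02698812   44.65230583] -1.2457316110316655e-05
[ 0.13899728 -0.77968944  1.40379964] [2.77555756e-17 1.11022302e-16 0.00000000e+00] 0.0
[-113.45595985   12.08048648   44.66480543] [ 0.06532488 -0.37842703 -0.46722634] 4.775[ WARN:0@12.061] global loadsave.cpp:1063 imwrite_ Unsupported depth image for selected encoder is fallbacked to CV_8U.
```

View pics/side1_c.png

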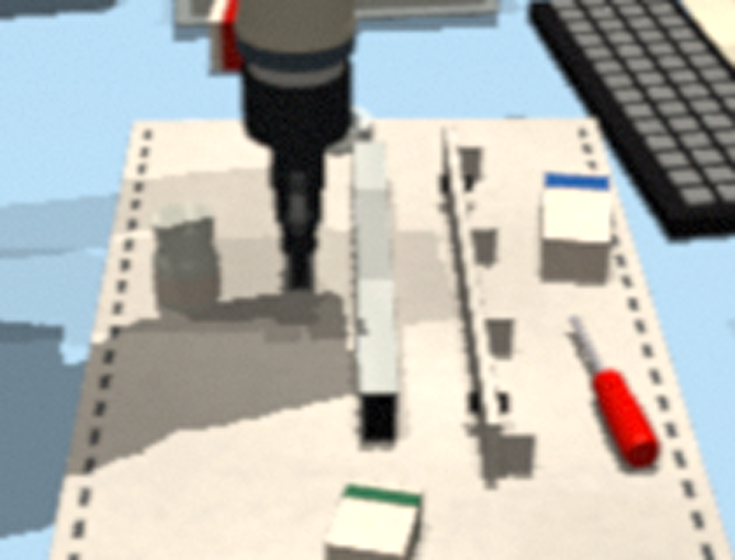

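Everything is clear: the fingers stand between the jar and the bar, and nothing has moved. Now the push towards the clips.

```bash
cat >> h.py <<'E'
def favg(n=4):
    r=[]
    for _ in range(n): manip.hold(.02); r.append(F(1))
    return np.mean(r,0)
def press(y,x0,x1,step,rate,thr,z=.044,f0=0,v=True):
    x=x0
    while x<x1-1e-6:
        x=min(x+step,x1); manip.servo_line(W(x,y,z),rate=rate); f=favg(); 
        if v: print(f'{x*1e3:.1f} {B()[0]:.1f} F {(f[0]-f0):.1f} {f[1]:.1f} t{manip.get_time():.1f}')
        if -(f[0]-f0)>thr: break
    return x
E
python3 - <<'E'
from h import *
f0=favg(8)[0]; print('f0',f0)
manip.servo_line(W(-.089,.012,.044),rate=.06); print(favg())
x=press(.012,-.089,-.055,.006,.03,6,f0=f0)
x=press(.012,x,-.036,.0015,.02,4,f0=f0)
print(x,B(),manip.get_time()); c=shot('top','top2')
i=cv2.resize(c['image'][170:260,195:385,::-1],None,fx=4,fy=4,interpolation=cv2.INTER_CUBIC); cv2.imwrite('pics/top2_c.png',np.clip(i*1.5,0,255).astype('uint8'))
E
```

```text
f0 0.2747622962485694
[ 0.23933706 -0.28332021 -0.43736097]
-83.0 -83.0 F -0.3 -0.3 t6.1
-77.0 -76.9 F -0.4 -0.0 t6.5
-71.0 -70.9 F -0.2 -0.1 t6.9
-65.0 -64.9 F -0.5 0.2 t7.3
-59.0 -58.9 F -0.0 0.3 t7.7
-55.0 -54.9 F -0.3 0.1 t8.1
-53.5 -53.4 F -0.5 0.1 t8.4
-52.0 -51.9 F 0.2 0.0 t8.7
-50.5 -50.4 F -0.4 -0.0 t9.0
-49.0 -48.9 F -0.7 0.2 t9.3
-47.5 -47.4 F -0.1 -0.1 t9.7
-46.0 -45.9 F -0.3 -0.1 t10.0
-44.5 -44.4 F 0.1 -0.1 t10.3
-43.0 -42.9 F -1.1 -0.1 t10.6
-41.5 -41.4 F -0.6 -0.1 t10.9
-40.0 -41.1 F -5.3 -0.1 t11.2
-0.03999999999999999 [-41.14340755  11.93977088  43.70176313] 11.2417
```

View pics/top2_c.png

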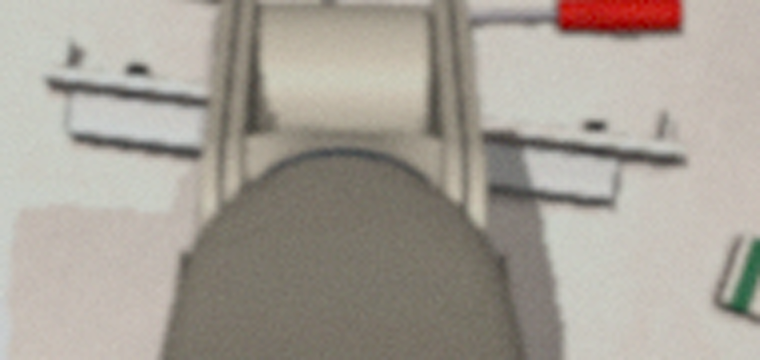

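The bar now lies against both clips and nearly parallel to the rail: its front edge runs from crop (70,137) to (614,204), and the stems have not advanced. The arm yields at about 5 N/mm. Next I'll press the left clip in.

```bash
python3 - <<'E'
from h import *
manip.servo_line(W(-.07,.012,.044)); manip.servo_line(W(-.07,.145,.044)); 
f0=favg(10)[0]; print('f0',f0,manip.get_time())
manip.servo_line(W(-.048,.145,.044),rate=.05)
x=press(.145,-.048,-.042,.003,.02,4,f0=f0)
x=press(.145,x,-.026,.0007,.01,16,f0=f0)
manip.hold(.2); print(x,B(),favg(8)-[f0,0,0],manip.get_time())
E
```

```text
f0 0.043066538511417625 12.8417
-45.0 -45.1 F 0.1 -0.2 t13.8
-42.0 -42.0 F 0.0 0.4 t14.2
-41.3 -41.3 F -0.0 -0.0 t14.5
-40.6 -41.0 F -2.3 -0.2 t14.8
-39.9 -40.9 F -5.1 0.4 t15.1
-39.2 -40.9 F -7.1 0.7 t15.4
-38.5 -40.9 F -8.9 0.9 t15.8
-37.8 -40.7 F -10.5 0.2 t16.1
-37.1 -40.3 F -11.1 1.1 t16.4
-36.4 -39.7 F -11.5 1.7 t16.7
-35.7 -39.1 F -11.7 1.2 t17.0
-35.0 -38.4 F -11.5 1.5 t17.3
-34.3 -37.7 F -11.3 2.2 t17.6
-33.6 -37.0 F -11.8 1.9 t18.0
-32.9 -36.4 F -11.8 2.6 t18.3
-32.2 -35.7 F -12.0 2.7 t18.6
-31.5 -35.6 F -13.8 3.0 t18.9
-30.8 -35.5 F -15.1 2.6 t19.2
-30.1 -35.5 F -17.0 3.0 t19.6
-0.030100000000000016 [-35.51217199 144.57723664  42.72688454] [-17.44205793   3.08708578   7.05808756] 19.8833
```

The left clip went in 5.4 mm at about 11.5 N, then hit a hard stop. Now the right one.

```bash
python3 - <<'E'
from h import *
manip.servo_line(W(-.042,.145,.044),rate=.02); manip.servo_line(W(-.07,.145,.044)); manip.servo_line(W(-.07,-.145,.044)); 
c=shot('top','top3'); i=cv2.resize(c['image'][170:260,195:385,::-1],None,fx=4,fy=4,interpolation=cv2.INTER_CUBIC); cv2.imwrite('pics/top3_c.png',np.clip(i*1.5,0,255).astype('uint8'))
f0=favg(10)[0]; print('f0',f0,manip.get_time())
manip.servo_line(W(-.05,-.145,.044),rate=.05)
x=press(-.145,-.05,-.042,.002,.02,3,f0=f0)
x=press(-.145,x,-.024,.0007,.01,16.5,f0=f0)
manip.hold(.2); print(x,B(),favg(8)-[f0,0,0],manip.get_time())
manip.servo_line(W(-.042,-.145,.044),rate=.02); manip.servo_line(W(-.085,-.145,.044)); manip.servo_line(W(-.085,-.145,.2))
print(manip.get_time())
E
```

```text
f0 0.052062701631409046 23.2583
-48.0 -48.1 F 0.0 -0.1 t24.1
-46.0 -46.0 F -0.1 0.2 t24.4
-44.0 -44.0 F -0.2 -0.2 t24.8
-42.0 -41.9 F 0.1 -0.5 t25.1
-41.3 -41.6 F -1.3 -0.1 t25.4
-40.6 -41.5 F -5.6 -0.4 t25.7
-39.9 -41.5 F -7.4 -0.7 t26.0
-39.2 -41.4 F -8.5 -1.2 t26.3
-38.5 -41.1 F -9.8 -1.9 t26.7
-37.8 -40.6 F -10.3 -1.5 t27.0
-37.1 -40.1 F -10.6 -1.4 t27.3
-36.4 -39.5 F -10.6 -2.2 t27.6
-35.7 -38.8 F -10.8 -2.4 t27.9
-35.0 -38.2 F -11.0 -2.5 t28.2
-34.3 -37.6 F -10.8 -3.2 t28.6
-33.6 -36.9 F -11.4 -2.6 t28.9
-32.9 -36.2 F -11.1 -3.0 t29.2
-32.2 -35.5 F -11.3 -2.8 t29.5
-31.5 -34.8 F -10.5 -3.3 t29.8
-30.8 -34.7 F -12.5 -2.9 t30.1
-30.1 -34.7 F -14.7 -2.5 t30.5
-29.4 -34.6 F -15.9 -2.3 t30.8
-28.7 -34.6 F -18.6 -2.4 t31.1
-0.028700000000000017 [ -34.61397336 -144.75235442   42.58477501] [-18.13732242  -2.4987542    7.08763789] 31.425
33.8667
```

View pics/top3_c.png

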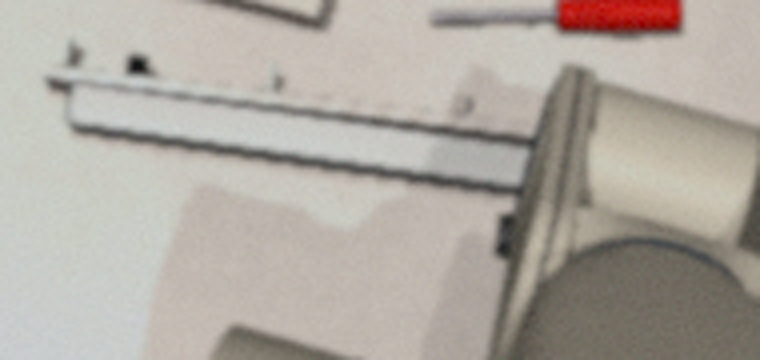

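Left end is in (its stem now stands out further, crop (138,65)) while the right end was still out. The right has since stopped hard as well. I'll move the arm clear and check.

```bash
python3 - <<'E'
from h import *
manip.set_joints([-1.263,0.423,1.63,0,1.089,-0.019]); print(manip.get_time(),B())
c=shot('top','top4'); s=shot('side','side4')
a=cv2.resize(c['image'][172:242,200:375,::-1],None,fx=4.5,fy=4.5,interpolation=cv2.INTER_CUBIC)[:300]
b=cv2.resize(s['image'][150:290,180:370,::-1],None,fx=4.2,fy=4.2,interpolation=cv2.INTER_CUBIC)
for n,i in(('top4_c',a),('side4_c',b)): cv2.imwrite(f'pics/{n}.png',np.clip(i*1.5,0,255).astype('uint8'))
b_,q=xy(c,(213,202),(348,220.5),.052,w=3); d=b_-O; print('bar front edge board mm',np.c_[d@BX,d@BY]*1e3,q)
d0=load('top0')['image'].astype(int); D=abs(cv2.GaussianBlur(c['image'],(0,0),1).astype(int)-cv2.GaussianBlur(d0.astype('uint8'),(0,0),1)).max(2)
n,_,st,ce=cv2.connectedComponentsWithStats((D>22).astype('uint8')); print([(s_.tolist(),e.round().tolist()) for s_,e in zip(st[1:],ce[1:]) if s_[4]>6])
E
```

```text
35.9 [-364.58129025 -633.10380572  253.13106215]
bar front edge board mm [[ -24.11439555  177.93398348]
 [ -26.25671799 -157.26040098]] [0.19 0.84 2.68]
[([227, 183, 6, 4, 20], [229.0, 185.0]), ([213, 191, 137, 22, 679], [280.0, 201.0]), ([341, 197, 6, 5, 27], [344.0, 199.0]), ([213, 201, 137, 20, 652], [283.0, 211.0]), ([210, 220, 139, 21, 570], [282.0, 230.0]), ([549, 395, 11, 21, 177], [555.0, 404.0])]
```

View pics/top4_c.png

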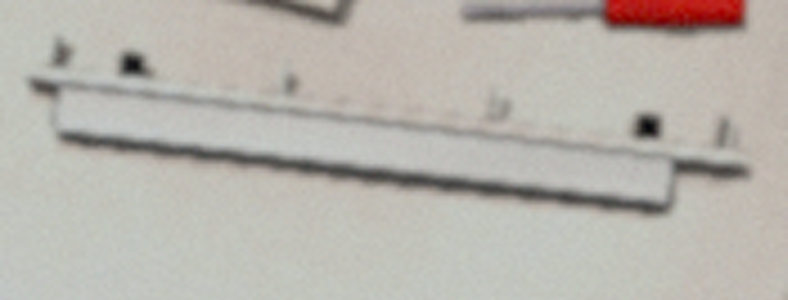

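View pics/side4_c.png

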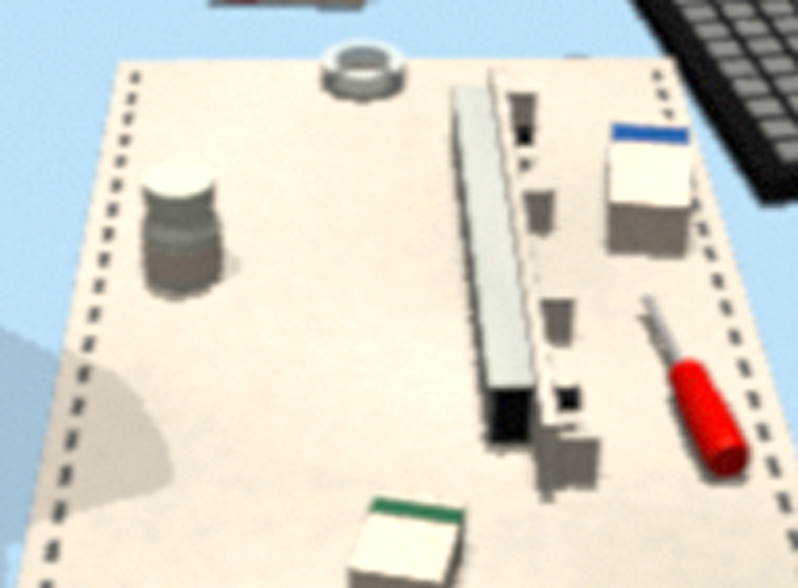

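Both stems now stand out behind the rail (top crop (132,63) and (648,126)), the bar lies along the rail, and everything else is where it was. The fitted tilt and the press depths disagree by 2 to 3 mm end to end, so I'll check the gap along the length.

```bash
python3 - <<'E'
from h import *
c=load('top4'); c0=load('top0')
f=lambda P:(np.array(P,float)+.5)/4.5-.5+[200,172]
# gap line centre (dark minimum) and integrated darkness
g=cv2.cvtColor(c['image'],cv2.COLOR_RGB2GRAY).astype('f4')
p,q=f([(60,88),(670,157)]); d=(q-p)/np.linalg.norm(q-p); nn=np.array([-d[1],d[0]]); s=np.arange(-4,4.01,.1)
t=np.linspace(.04,.96,240); P=(p+np.outer(t,q-p))[:,None]+s[:,None]*nn
v=cv2.remap(g,P[...,0].astype('f4'),P[...,1].astype('f4'),cv2.INTER_LINEAR)
for k in range(6):
    m=v[k*40:(k+1)*40].mean(0); base=np.median(np.r_[m[:20],m[-20:]]); i=m[10:-10].argmin()+10; w=slice(max(0,i-15),i+16)
    print(k,'min at',s[i].round(1),'depth',(base-m[i]).round(1),'area',((base-m[w]).sum()*.1).round(1))
ang=lambda a:np.degrees(np.arctan2(*(a[1]-a[0])[::-1])).round(2)
for w in(1.5,2,2.5):
  for sm in(.7,1,1.5):
    r,_=xy(c0,(207.6,191.2),(366,209.2),.057,w=w,smooth=sm); b,_=xy(c,(213,202),(348,220.5),.052,w=w,smooth=sm); l,_=xy(c,p,q,.0545,w=w,smooth=sm)
    y=(r[0]-r[1])/np.linalg.norm(r[0]-r[1]); x=np.array([y[1],-y[0]]); print(w,sm,ang(r),ang(b),ang(l),((b-r[0])@x*1e3).round(1),((l-r[0])@x*1e3).round(1))
# stem pixels predicted: 18 mm home, board x=8+... 
for y in(.145,-.145): print('stem tip/rail pred px',topix(c,[W(.026,y,.032),W(.026,y,.039),W(.008,y,.057)]).round(1).tolist())
# edge of stem tips along board x
for y in(.145,-.145):
    for cc,n in((c0,'before'),(c,'after')):
        gg=cv2.cvtColor(cc['image'],cv2.COLOR_RGB2GRAY).astype('f4'); X=np.arange(.006,.04,.0005)
        pr=np.mean([cv2.remap(gg,*[a.astype('f4')[None] for a in topix(cc,[W(x,y+o,.039) for x in X]).T],cv2.INTER_LINEAR)[0] for o in(-.002,0,.002)],0)
        th=(pr.min()+pr[-8:].mean())/2; print(y,n,'tip x',X[np.where(pr<th)[0].max()]*1e3, 'min',pr.min())
E
```

```text
0 min at -0.8 depth 24.8 area 51.3
1 min at -0.7 depth 23.3 area 50.0
2 min at -0.6 depth 22.1 area 44.9
3 min at -0.5 depth 21.4 area 45.3
4 min at -0.3 depth 19.2 area 38.7
5 min at 0.0 depth 18.5 area 37.6
1.5 0.7 -95.37 -96.35 -95.2 [-24.6 -30.3] [2.3 3.3]
1.5 1 -95.32 -96.35 -95.1 [-24.5 -30.5] [2.2 3.5]
1.5 1.5 -95.29 -96.34 -95.07 [-24.5 -30.7] [2.2 3.4]
2 0.7 -95.5 -96.3 -95.37 [-24.2 -28.9] [2.5 3.3]
2 1 -95.55 -96.32 -95.27 [-24.4 -28.9] [2.3 3.9]
2 1.5 -95.26 -96.33 -95.1 [-24.  -30.3] [2.6 3.5]
2.5 0.7 -95.54 -96.09 -95.41 [-24.2 -27.4] [2.5 3.2]
2.5 1 -95.57 -96.17 -95.36 [-24.  -27.5] [2.5 3.7]
2.5 1.5 -95.4 -96.27 -95.01 [-23.8 -28.9] [2.1 4.4]
stem tip/rail pred px [[230.0, 183.8], [229.8, 183.2], [228.1, 188.6]]
stem tip/rail pred px [[344.6, 197.7], [344.9, 197.1], [345.1, 202.8]]
0.145 before tip x 19.50000000000001 min 42.823566
0.145 after tip x 24.000000000000014 min 19.873373
-0.145 before tip x 19.00000000000001 min 55.48698
-0.145 after tip x 24.500000000000014 min 27.256836
```

The tilt came from my seed for the bar's right end, which was 2.6 px off and saturated the search window. I'll refit with the correct seed.

```bash
python3 - <<'E'
from h import *
c=load('top4'); c0=load('top0')
ang=lambda a:np.degrees(np.arctan2(*(a[1]-a[0])[::-1])).round(2)
for w in(2,3):
  for sm in(.7,1,1.5):
    r,_=xy(c0,(207.6,191.2),(366,209.2),.057,w=w,smooth=sm); b,s=xy(c,(212.9,201.6),(348,217.9),.052,w=w,smooth=sm)
    y=(r[0]-r[1])/np.linalg.norm(r[0]-r[1]); x=np.array([y[1],-y[0]]); print(w,sm,ang(r),ang(b),((b-r[0])@x*1e3).round(1),((b-O)@BY*1e3).round(1),s)
E
```

```text
2 0.7 -95.5 -95.34 [-25.3 -24.4] [ 178.3 -156.4] [0.23 0.85 3.54]
2 1 -95.55 -95.45 [-24.8 -24.2] [ 178.4 -156.4] [0.26 0.86 2.9 ]
2 1.5 -95.26 -95.44 [-23.9 -24.9] [ 178.4 -156.4] [0.29 0.94 2.01]
3 0.7 -95.54 -95.35 [-25.5 -24.4] [ 178.3 -156.4] [0.23 0.86 3.54]
3 1 -95.57 -95.42 [-25.1 -24.1] [ 178.4 -156.4] [0.25 0.87 2.89]
3 1.5 -95.35 -95.46 [-24.1 -24.7] [ 178.4 -156.4] [0.26 0.88 2.01]
```

The bar's front face is now at -24.5 ± 1 mm at both ends, where -25 means home. But the left clip was pressed while the bar was tilted, so about 0.5 mm may remain at that end (the depths were -35.5 on the left and -34.6 on the right). I'll re-press the left, then touch the right again.

```bash
python3 - <<'E'
from h import *
def go(y):
    f0=favg(8)[0]; manip.servo_line(W(-.040,y,.044),rate=.06); 
    x=press(y,-.040,-.034,.002,.02,9,f0=f0); x=press(y,x,-.025,.0007,.01,16.5,f0=f0)
    print('end',y,x,B(),manip.get_time()); manip.servo_line(W(-.042,y,.044),rate=.03); manip.servo_line(W(-.07,y,.044))
manip.move_to(W(-.085,.145,.15),rot()); manip.servo_line(W(-.07,.145,.044)); go(.145)
manip.servo_line(W(-.07,-.145,.044),rate=.2); go(-.145)
manip.servo_line(W(-.085,-.145,.2)); manip.set_joints([-1.263,0.423,1.63,0,1.089,-0.019])
c=shot('top','top5'); print(manip.get_time())
b,s=xy(c,(212.9,201.6),(348,217.9),.052,w=2); print(((b-O)@BX*1e3).round(1),((b-O)@BY*1e3).round(1),s)
D=abs(cv2.GaussianBlur(c['image'],(0,0),1).astype(int)-cv2.GaussianBlur(load('top4')['image'],(0,0),1)).max(2); print('changed px',np.argwhere(D>22)[:,::-1].tolist()[:15])
E
```

```text
-38.0 -38.2 F -0.2 0.3 t40.9
-36.0 -36.0 F -0.7 -0.0 t41.2
-34.0 -35.3 F -5.5 0.3 t41.5
-33.3 -35.3 F -7.3 0.3 t41.9
-32.6 -35.3 F -9.4 0.6 t42.2
-31.9 -35.1 F -10.8 0.9 t42.5
-31.2 -34.8 F -11.8 1.0 t42.8
-30.5 -34.8 F -13.2 1.4 t43.1
-29.8 -34.7 F -14.9 1.5 t43.4
-29.1 -34.7 F -17.1 1.7 t43.8
end 0.145 -0.029100000000000008 [-34.72980152 144.40813919  42.65960464] 43.75
-38.0 -38.1 F -0.5 -0.1 t47.4
-36.0 -36.0 F -0.5 -0.2 t47.7
-34.0 -34.7 F -3.3 0.0 t48.0
-33.3 -34.7 F -5.8 -0.3 t48.3
-32.6 -34.6 F -7.8 -0.1 t48.6
-31.9 -34.6 F -9.7 -0.3 t49.0
-31.2 -34.7 F -11.6 -0.1 t49.3
-30.5 -34.6 F -13.1 -1.1 t49.6
-29.8 -34.7 F -15.1 -1.3 t49.9
-29.1 -34.6 F -16.7 -1.1 t50.2
end -0.145 -0.029100000000000008 [ -34.63989029 -144.59640718   42.68263374] 50.2167
54.4083
[-24.4 -24.3] [ 178.4 -156.4] [0.24 0.86 2.91]
changed px []
```

The left clip went in the last 0.7 mm. Both ends now stop hard at the same depth (-34.7 and -34.6 mm), and nothing else changed.

```bash
python3 -c "
from h import *
manip.sign_off(); print(manip.get_time())"
```

```text
the job is handed in; nothing more can be done
the job is handed in; nothing more can be done
```

The bar is home, flat against the rail along its whole length and between the rail's ends. I handed the job in at about 54 s with the arm clear.

I pushed the bar up to the clips with closed fingers, drove the left clip in to a hard stop, then the right one. The left clip was first pressed with the bar tilted, which left about 0.7 mm at that end. I pressed the left again to finish it, then pressed the right again, and it did not move.

**Last checks:**
- **Depth:** both ends stop hard at the same depth, -34.7 mm on the left and -34.6 mm on the right.
- **Picture fit:** the bar's front face is at -24.4 and -24.3 mm. Home is -25 mm, so this is within the 1 mm or so the fit can resolve.
- **Along the rail:** the bar spans about y = -156 to +178 mm, inside the rail's ±200 mm and covering both clips. It sits about 11 mm left of centre.
- **Force:** the highest reading towards the rail was 18.6 N. With the sideways and vertical parts it was about 20 N, under the 24 N limit.
- **Other items:** comparing the pictures before and after showed only the bar and the clip stems had moved, apart from one patch at the picture's lower-right edge that I took to be the arm.

**Disagreements:**
- An earlier fit showed a false tilt of 2 to 6 mm, caused by a wrong starting point. Refitting removed it.
- The stem tips measured about 24 mm from the front face against the 26 mm expected at home. Both sides read alike, so I put this down to how I picked the edge, and did not recheck it after the final presses.

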